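Show which stone belongs in the pendant mount

ROBOT

A 7-joint arm with a two-finger parallel gripper is mounted at the origin on the work surface. World frame = base frame: x ahead of the robot, y to its left, z up, the work surface at z = 0. Lengths are in m, angles in rad, forces in N, time in s.
With the tool pointing down it reaches from about 0.4 to 0.85 m from the base axis. Payload 10.4 kg.
Tool frame: the origin (TCP) lies between the finger pads, 19 mm behind the fingertips; this is the grasp point; z points along the fingers, y is the line along which they close (so a half turn about z gives the same grasp; the last joint's range is limited). The gripper opens to 87 mm and grips with 3 to 60 N. Pads are 19 mm wide; open, the fingers measure 117 mm over their backs; the gripper's body (75 mm by 190 mm) begins 51 mm behind the grasp point.
Start: joints at [1.229, 0.332, -0.065, 1.46, 0.022, 1.35, -0.088], TCP at [0.196, -0.594, 0.241] pointing down, gripper open.
Joint ranges: [-2.6, 2.6], [-0.5, 2.12], [-1.47, 1.34], [0.16, 2.42], [-1.27, 4.41], [0.06, 2.06], [-2.6, 2.6]. Speed limits (rad/s): [2.22, 2.22, 2.79, 2.79, 3.14, 3.14, 3.14].

INTERFACE

Orientations are given as a unit quaternion [x, y, z, w].
In Python, from bench import r gives the robot as it stands. The module is installed in compiled form; this text tells all that it offers.
- The arm moves only by the shell command python3 -m crank 'ROWS' [FORCE]. ROWS is JSON, a list of rows, each an object of numbers: "claw": the closure, from -1 (fully open) to 1 (shut); "dx", "dy", "dz": the shift along the tool's x, y, z each as a share of 3 cm, from -1 to 1; "ax", "ay", "az": the turn, a rotation vector about the tool's x, y, z each as a share of 6 degrees, from -1 to 1. A call has 1 to 8 rows; each row shifts and turns the commanded pose from where the row before left it, along the tool's axes as they then stand; what a row does not reach is not made up. A row lasts 1/12 s, in which the tool goes at most 41.7 mm and 7.16 degrees, less where a joint would pass 70% of its speed; a pose out of reach is approached as far as the arm can. A call with a number of a shift or a turn outside -1 to 1 is refused whole. A call with a gripper value outside its range is refused whole. The fingers move at their own pace and stop on an object; FORCE is the grip in N (left out, the last holds). Time passes only in rows, so rows that do not move let the fingers close. It gives the time, the measured TCP pose, the force, the opening and the grip force at its end, in the units of the state.
- r.read_state(): the state, without advancing time (a new reading comes with each control period).
- r.camera(name): name is "scene" or "top"; returns a dict with "color" (420x560x3 uint8, red, green, blue), "mtx" (3x3 intrinsics, pixels), "k1" (the pictures are not rectified: a ray, as slopes to the right and down, at radius r is drawn at 1 + k1 r^2 times it, then the intrinsics apply), "R" (3x3) and "t" (3): a world point X has camera coordinates R X + t. Camera axes: x right, y down, z forward; pixel columns grow to the right and rows downward; lengths in m; the calibration is good to about 2 mm. A picture is of the moment at which its call begins. There is no depth.
- r.close_job(): hands the job in; it is judged then, once.
The state is a dict: "time": time; "joint_positions": joint angles; "joint_vel": joint speeds; "joint_torque": joint torques, N m; "ee_pos": TCP position; "eef_rot": TCP orientation; "ft_force": force on the tool from outside, world axes, zero at the start; "torque": the same for the moment, N m; "width": finger opening in m; "grip_force": force on a finger pad.
Only numpy, scipy, OpenCV 4.12 (cv2) and the standard library are available. Lean on these libraries where they do the work, as an engineer would, in place of code of your own. Each camera call takes 0.05 s, during which the arm holds its last target. There are 200 camera calls.

TASK

Show a customer at the jeweller's bench which loose stone belongs in the teardrop-shaped pendant mount: with the fingertips push the half lid of the wooden stone case fully open, then point straight down at the teardrop stone in the case, the fingertips one to two centimetres above it, and hold still there for two seconds. Then point in the same way, for two seconds, at the teardrop mount lying on the steel block, and draw the hand back well clear. Touch no stone or mount and dip down over none of the others, pick nothing up, leave the red pliers, the hammer and the burnisher undisturbed and leave the lid open.

Things in the scene. Friction and masses are not known exactly. Their poses are not given: they have to be found in the camera images.
- case: Fixed open wooden case, 180 (x) by 360 (y) by 70 mm high, long walls 8 mm thick; the end walls and the middle wall are 58 mm high. Origin: centre of its underside. The stone bay is its +y half (under the lid at the start), the ring bay its -y half. Stone bay: pale felt floor 22 mm above the table, a cross of ridges 4 mm high, four cells near x = +-37, y = 51 and 125 mm, one stone in each.
- lid (a joint): Slide of the half lid, in m, along the case's -y: at 0 it covers the stone bay; at its stop, 0.176, the stone bay is fully open and the lid covers the ring bay. It starts 0 to 0.03 open, stays where it is left, resists with about 1.5 N plus 4 N per m/s, and cannot be lifted out.
- lid_grip (a point): Middle of the top of the lid's dark wooden push bar, 88 mm above the table; moves with the lid. The bar stands 20 mm above the lid's middle, 14 mm thick along the slide (case y), 100 mm long across it (case x). The lid is a pale board 160 (x) by 176 mm (y), its upper face 68 mm above the table, 2 mm below the tops of the long walls.
- teardrop_stone: Polished amber-coloured stone, flat below and domed above, teardrop outline 40 mm long by 26 mm wide, 10 mm thick, loose on the felt in a cell of the stone bay. Origin: middle of its underside, 22 mm above the table (its top is 10 mm above that); z up, x towards its sharp end, which is 21 mm from the origin.
- oval_stone: As the teardrop stone, but oval, 40 by 27 mm, 10 mm thick; origin in the middle of its underside. Not to be pointed at.
- round_stone: As the teardrop stone, but round, 31 mm across, 10 mm thick; origin in the middle of its underside. Not to be pointed at.
- square_stone: As the teardrop stone, but square with rounded corners, 28 mm a side, 10 mm thick; origin in the middle of its underside. Not to be pointed at.
- pad: Black rubber pad 220 mm (its x) by 280 mm (its y), 25 mm thick, fixed to the table, with a bright steel bench block 100 mm (x) by 120 mm (y), 20 mm thick, fixed on its middle: the block's top is 45 mm above the table. Origin: centre of the pad's underside.
- teardrop_mount: Brass pendant mount lying on the steel block: an empty teardrop cup 43 mm long by 28 mm wide, 7 mm high, walls 1.6 mm, with a small flat ring beyond its sharp end. Origin: middle of the cup's underside, 45 mm above the table; x towards the sharp end.
- round_mount: Brass pendant mount like the other, lying beside it on the steel block, but the cup is round, 33 mm across, 7 mm high. Origin: middle of the cup's underside. Not to be pointed at.
- flat_pliers: Red-handled pliers, about 145 mm long and 14 mm high, lying on the table in front of the case. Origin near the pivot, on the table; x towards the jaws. A bystander.
- hammer: Chasing hammer with wooden handle, about 220 mm long, head 80 mm, 26 mm high, lying on the rubber pad along its -y edge. Origin near the middle of the handle, on the pad; x towards the head. A bystander.
- burnisher: Burnisher with dark wooden handle, 160 mm long, 26 mm thick, lying on the rubber pad along its +y edge. Origin: middle of its length, on the pad; x towards its tip. A bystander.

How it is judged:
By the outcome, as a careful person would: the job done as asked, in the order asked, and still so for the second after the job is handed in, with the robot touching nothing.
It also fails if it takes over 64 s, if anything falls off the work surface, if the arm or the gripper's body presses on something with over 40 N, if the wrist force passes 120 N, or if a joint passes its speed limit or range.

## Working session

There is one attempt and no reset: what is moved stays moved. The work goes in short steps, Python scripts to look and compute and a shell command to move; the robot and the scene stay as the last step left them, time stands still between calls to the robot, and variables do not carry over. Pictures are saved under pics/ and viewed, at most 10 in all, crops included, and the job is handed in when it is done.

```bash
mkdir -p pics; cat > h.py <<'E'
import numpy as np, cv2
from bench import r
def snap(n,f):
    c=r.camera(n); cv2.imwrite('pics/'+f,c['color'][:,:,::-1]); np.savez('pics/'+n+'.npz',**c); return c
def pix(c,u,v,z):
    K=np.array(c['mtx']); d=np.array([(u-K[0,2])/K[0,0],(v-K[1,2])/K[1,1]]); s=d.copy()
    for _ in range(20): s=d/(1+float(c['k1'])*(s@s))
    R=np.array(c['R']); t=np.array(c['t']); o=-R.T@t; w=R.T@np.array([*s,1]); return o+w*(z-o[2])/w[2]
E
python3 - <<'E'
from h import *
for n in('scene','top'): 
    c=snap(n,n+'1.png'); print(c['mtx'],c['k1'],-np.array(c['R']).T@c['t'])
print(r.read_state())
E
```

```text
[[482.18913001   0.         280.54153547]
 [  0.         482.18913001 212.41473265]
 [  0.           0.           1.        ]] 0.010908463524211138 [ 1.02244386 -0.17431313  0.79396216]
[[429.09517998   0.         279.42550234]
 [  0.         429.09517998 204.79676066]
 [  0.           0.           1.        ]] -0.07961624070915672 [ 0.44870467 -0.00185418  0.97582497]
{'time': 0.1, 'joint_positions': array([ 1.22937759,  0.33281853, -0.06467563,  1.46083697,  0.02159394,
        1.34986333, -0.08850772]), 'joint_vel': array([-0.00223315, -0.00098269, -0.00136876, -0.0015559 ,  0.0001266 ,
       -0.00201201,  0.00040519]), 'joint_torque': array([ 2.61481589e-03, -6.24550867e+01,  2.54450395e-02, -3.90716457e+01,
       -6.13144878e-02,  3.67199583e-02,  4.16887065e-05]), 'ee_pos': array([ 0.19579555, -0.59322099,  0.24053697]), 'eef_rot': array([ 9.87322078e-01,  1.58728493e-01, -1.24863173e-04, -6.02831037e-04]), 'ft_force': array([-0.8800393 , -0.09768892,  0.95007592]), 'torque': array([ 0.04166829, -0.01754068,  0.01852555]), 'grip_force': 0.0, 'width': 0.08729038393177993}
```

View pics/top1.png

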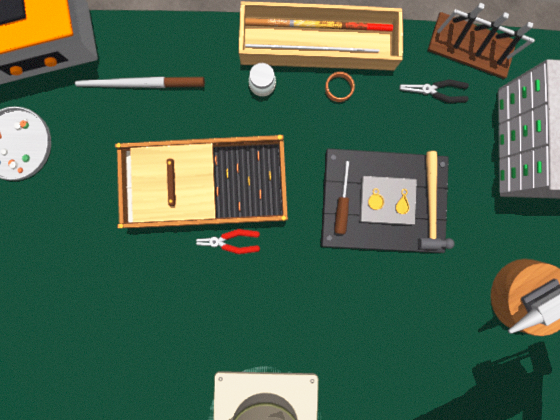

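View pics/scene1.png

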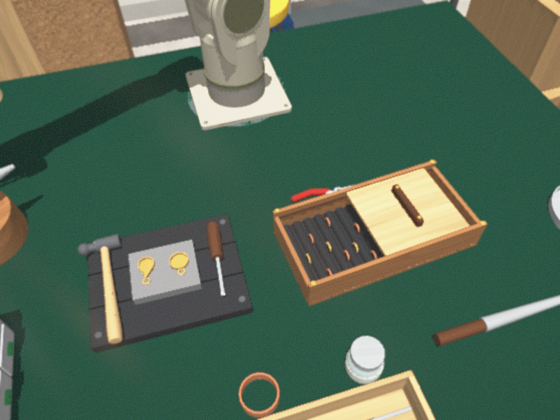

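The top view shows the case (corners about (119,146), (283,137), (286,219), (121,227)), with the lid on its left (+y) half and the bar from (170,160) to (171,206). The mounts are on the block: round at (376,200), teardrop at (403,202). The red pliers are just below the case.

```bash
python3 - <<'E'
from h import *
T=np.load('pics/top.npz'); S=np.load('pics/scene.npz')
for n,u,v,z in [('c1',119,146,.07),('c2',283,137,.07),('c3',286,219,.07),('c4',121,227,.07),('b1',170.5,160,.088),('b2',171.5,206,.088),('round',376,201,.048),('tear',403,204,.048),('hamhead',437,244,.05)]: print(n,pix(T,u,v,z).round(4))
for n,u,v,z in [('b1',397,187,.088),('b2',420,221,.088),('tear',147,265,.048),('round',179,261,.048)]: print('S',n,pix(S,u,v,z).round(4))
a=cv2.imread('pics/top1.png')[140:260,100:300]; b=cv2.imread('pics/top1.png')[150:250,320:450]; 
a=cv2.resize(a,None,fx=3,fy=3,interpolation=cv2.INTER_CUBIC)
cv2.imwrite('pics/m.png',cv2.resize(b,None,fx=6,fy=6,interpolation=cv2.INTER_CUBIC))
E
```

```text
c1 [0.6073 0.3278 0.07  ]
c2 [ 0.636  -0.0224  0.07  ]
c3 [ 0.4614 -0.0334  0.07  ]
c4 [0.4346 0.3154 0.07  ]
b1 [0.5772 0.2111 0.088 ]
b2 [0.4814 0.2051 0.088 ]
round [ 0.5062 -0.2298  0.048 ]
tear [ 0.5013 -0.2899  0.048 ]
hamhead [ 0.4155 -0.3668  0.05  ]
S b1 [0.4923 0.2093 0.088 ]
S b2 [0.5805 0.2134 0.088 ]
S tear [ 0.4967 -0.2832  0.048 ]
S round [ 0.5058 -0.2259  0.048 ]
```

View pics/m.png

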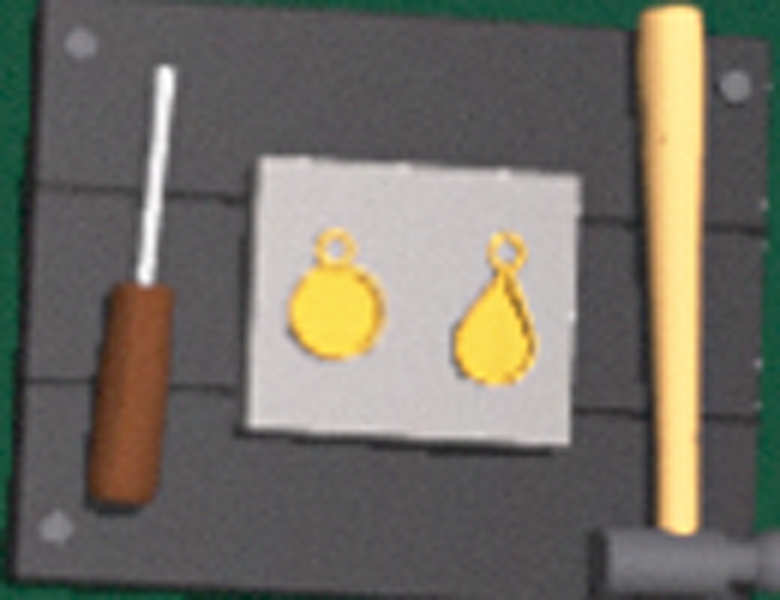

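The crop shows the round mount at crop (337,311) and the teardrop cup at (498,328) with its ring pointing up (+x). The mounts are about 60 mm apart, so I'll close the fingers for pointing. I'll raise the hand, close it, and swing it round.

```bash
python3 -m crank '[{"claw":1,"dz":-1},{"claw":1,"dz":-1},{"claw":1,"dz":-1,"dy":-0.5},{"claw":1,"dx":0.5,"dy":-1,"az":0.5},{"claw":1,"dx":0.5,"dy":-1,"az":0.5},{"claw":1,"dx":0.5,"dy":-1,"az":0.5},{"claw":1,"dx":0.5,"dy":-1,"az":0.5},{"claw":1,"dx":0.5,"dy":-1,"az":0.4}]' 20
python3 -m crank '[{"claw":1,"dx":0.8,"dy":-1},{"claw":1,"dx":0.8,"dy":-1},{"claw":1,"dx":0.8,"dy":-1},{"claw":1,"dx":0.8,"dy":-1},{"claw":1,"dx":0.8,"dy":-1},{"claw":1,"dx":0.8,"dy":-1},{"claw":1,"dx":0.5,"dy":-1},{"claw":1,"dx":0.5,"dy":-1}]'
```

```text
invalid input at $[0]: expected keys claw, dx, dy, dz, ax, ay, az
invalid input at $[0]: expected keys claw, dx, dy, dz, ax, ay, az
```

```bash
python3 -m crank '[{"claw":1,"dx":0,"dy":0,"dz":-1,"ax":0,"ay":0,"az":0},{"claw":1,"dx":0,"dy":0,"dz":-1,"ax":0,"ay":0,"az":0},{"claw":1,"dx":0,"dy":-0.5,"dz":-1,"ax":0,"ay":0,"az":0},{"claw":1,"dx":0.5,"dy":-1,"dz":0,"ax":0,"ay":0,"az":0.5},{"claw":1,"dx":0.5,"dy":-1,"dz":0,"ax":0,"ay":0,"az":0.5},{"claw":1,"dx":0.5,"dy":-1,"dz":0,"ax":0,"ay":0,"az":0.5},{"claw":1,"dx":0.5,"dy":-1,"dz":0,"ax":0,"ay":0,"az":0.5},{"claw":1,"dx":0.5,"dy":-1,"dz":0,"ax":0,"ay":0,"az":0.4}]' 20
python3 -m crank '[{"claw":1,"dx":0.8,"dy":-1,"dz":0,"ax":0,"ay":0,"az":0},{"claw":1,"dx":0.8,"dy":-1,"dz":0,"ax":0,"ay":0,"az":0},{"claw":1,"dx":0.8,"dy":-1,"dz":0,"ax":0,"ay":0,"az":0},{"claw":1,"dx":0.8,"dy":-1,"dz":0,"ax":0,"ay":0,"az":0},{"claw":1,"dx":0.8,"dy":-1,"dz":0,"ax":0,"ay":0,"az":0},{"claw":1,"dx":0.8,"dy":-1,"dz":0,"ax":0,"ay":0,"az":0},{"claw":1,"dx":0.5,"dy":-1,"dz":0,"ax":0,"ay":0,"az":0},{"claw":1,"dx":0.5,"dy":-1,"dz":0,"ax":0,"ay":0,"az":0}]'
```

```text
time: 0.77
ee_pos: [0.2323, -0.4156, 0.331]
eef_rot: [0.999, 0.032, -0.0, -0.0]
ft_force: [0.0, 0.4, 1.6]
width: 0.0421
grip_force: 0.0
time: 1.43
ee_pos: [0.3904, -0.1641, 0.331]
eef_rot: [0.999, 0.034, -0.0, -0.0]
ft_force: [0.5, -0.2, 0.8]
width: 0.0005
grip_force: 0.0
```

```bash
python3 -m crank '[{"claw":1,"dx":0.4,"dy":-1,"dz":0,"ax":0,"ay":0,"az":0},{"claw":1,"dx":0.4,"dy":-1,"dz":0,"ax":0,"ay":0,"az":0},{"claw":1,"dx":0.4,"dy":-1,"dz":0,"ax":0,"ay":0,"az":0},{"claw":1,"dx":0.4,"dy":-1,"dz":0,"ax":0,"ay":0,"az":0},{"claw":1,"dx":0.4,"dy":-1,"dz":0,"ax":0,"ay":0,"az":0},{"claw":1,"dx":0.4,"dy":-1,"dz":0,"ax":0,"ay":0,"az":0},{"claw":1,"dx":0.4,"dy":-1,"dz":0,"ax":0,"ay":0,"az":0},{"claw":1,"dx":0.4,"dy":-1,"dz":0,"ax":0,"ay":0,"az":0}]'
python3 -m crank '[{"claw":1,"dx":0.4,"dy":-1,"dz":0.9,"ax":0,"ay":0,"az":0},{"claw":1,"dx":0.4,"dy":-1,"dz":0.9,"ax":0,"ay":0,"az":0},{"claw":1,"dx":0.4,"dy":-1,"dz":0.9,"ax":0,"ay":0,"az":0},{"claw":1,"dx":0.4,"dy":-1,"dz":0.9,"ax":0,"ay":0,"az":0},{"claw":1,"dx":0.4,"dy":-1,"dz":0.9,"ax":0,"ay":0,"az":0},{"claw":1,"dx":0.4,"dy":-1,"dz":0.9,"ax":0,"ay":0,"az":0},{"claw":1,"dx":0,"dy":0,"dz":0.5,"ax":0,"ay":0,"az":0},{"claw":1,"dx":0,"dy":0,"dz":0,"ax":0,"ay":0,"az":0}]'
python3 - <<'E'
from h import *
c=snap('scene','s2.png'); b=cv2.imread('pics/s2.png')[120:320,240:500]
cv2.imwrite('pics/s2c.png',cv2.resize(b,None,fx=3,fy=3))
E
```

```text
time: 2.1
ee_pos: [0.4696, 0.0814, 0.3312]
eef_rot: [0.999, 0.034, 0.0, 0.0]
ft_force: [0.9, -1.4, -0.5]
width: 0.0003
grip_force: 0.0
time: 2.77
ee_pos: [0.5262, 0.2635, 0.1516]
eef_rot: [0.999, 0.036, -0.003, 0.0]
ft_force: [0.0, -0.7, -0.2]
width: 0.0003
grip_force: 0.0
```

View pics/s2c.png

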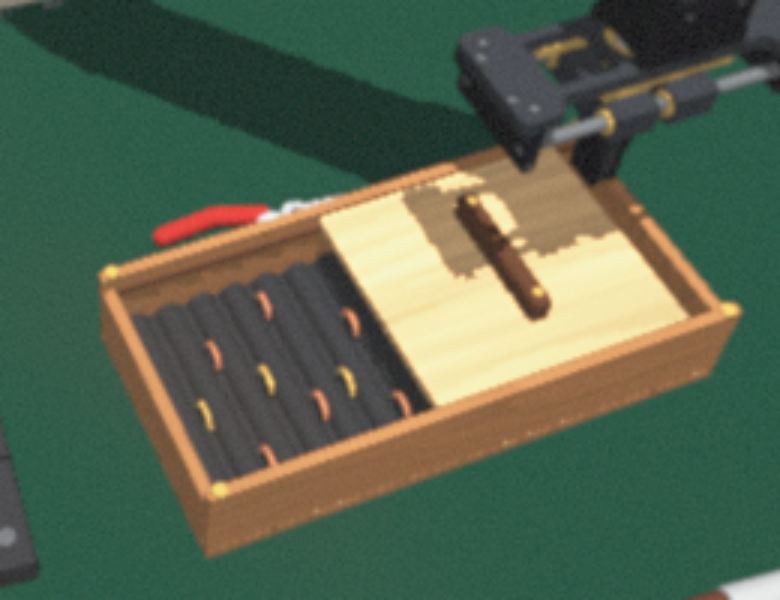

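The closed fingers (crop (600,150)) stand over the lid, on the +y side of the bar. I'll lower them and push.

```bash
python3 -m crank '[{"claw":1,"dx":0.05,"dy":0,"dz":0.65,"ax":0,"ay":0,"az":0},{"claw":1,"dx":0.05,"dy":0,"dz":0.65,"ax":0,"ay":0,"az":0},{"claw":1,"dx":0,"dy":0,"dz":0.6,"ax":0,"ay":0,"az":0},{"claw":1,"dx":0,"dy":0,"dz":0,"ax":0,"ay":0,"az":0},{"claw":1,"dx":0,"dy":0,"dz":0,"ax":0,"ay":0,"az":0},{"claw":1,"dx":0,"dy":0.3,"dz":0,"ax":0,"ay":0,"az":0},{"claw":1,"dx":0,"dy":0.3,"dz":0,"ax":0,"ay":0,"az":0},{"claw":1,"dx":0,"dy":0.3,"dz":0,"ax":0,"ay":0,"az":0}]'
python3 -m crank '[{"claw":1,"dx":0,"dy":0.3,"dz":0,"ax":0,"ay":0,"az":0},{"claw":1,"dx":0,"dy":0.5,"dz":0,"ax":0,"ay":0,"az":0},{"claw":1,"dx":0,"dy":0.5,"dz":0,"ax":0,"ay":0,"az":0},{"claw":1,"dx":0,"dy":0.5,"dz":0,"ax":0,"ay":0,"az":0},{"claw":1,"dx":0,"dy":0.5,"dz":0,"ax":0,"ay":0,"az":0},{"claw":1,"dx":0,"dy":0.5,"dz":0,"ax":0,"ay":0,"az":0},{"claw":1,"dx":0,"dy":0.5,"dz":0,"ax":0,"ay":0,"az":0},{"claw":1,"dx":0,"dy":0.5,"dz":0,"ax":0,"ay":0,"az":0}]'
```

```text
time: 3.48
ee_pos: [0.5343, 0.2344, 0.1003]
eef_rot: [0.999, 0.033, 0.001, 0.0]
ft_force: [0.4, 0.2, 0.0]
width: 0.0006
grip_force: 0.0
time: 4.15
ee_pos: [0.5417, 0.1209, 0.0997]
eef_rot: [0.999, 0.034, 0.001, -0.0]
ft_force: [2.1, 2.0, -0.5]
width: 0.0004
grip_force: 1.1
```

```bash
python3 -m crank '[{"claw":1,"dx":0,"dy":0.3,"dz":0.1,"ax":0,"ay":0,"az":0},{"claw":1,"dx":0,"dy":0.3,"dz":0.05,"ax":0,"ay":0,"az":0},{"claw":1,"dx":0,"dy":0.3,"dz":0,"ax":0,"ay":0,"az":0},{"claw":1,"dx":0,"dy":0.2,"dz":0,"ax":0,"ay":0,"az":0},{"claw":1,"dx":0,"dy":0.1,"dz":0,"ax":0,"ay":0,"az":0}]'; python3 - <<'E'
from h import *
c=snap('top','t3.png'); b=cv2.imread('pics/t3.png')[120:250,100:300]
cv2.imwrite('pics/t3c.png',cv2.resize(b,None,fx=4,fy=4,interpolation=cv2.INTER_CUBIC))
E
```

```text
time: 4.57
ee_pos: [0.5436, 0.085, 0.0943]
eef_rot: [0.999, 0.033, -0.0, 0.0]
ft_force: [1.2, 1.4, -1.1]
width: 0.0001
grip_force: 0.8
```

View pics/t3c.png

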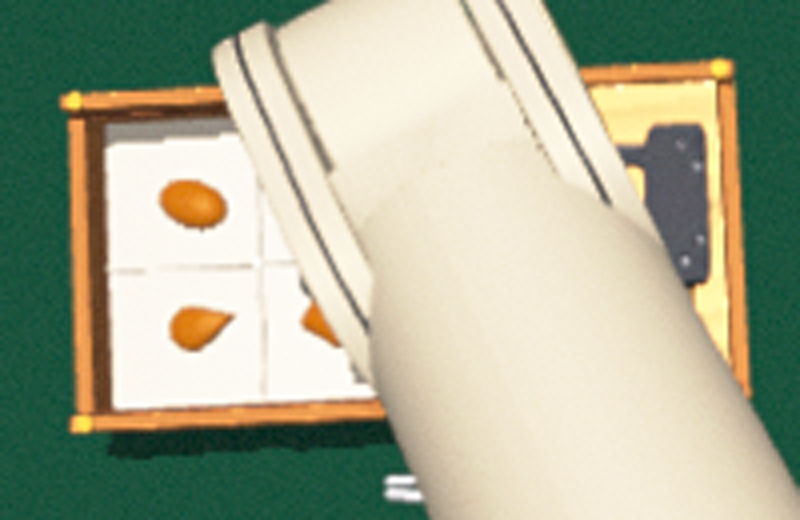

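The stone bay is open. The teardrop stone is at crop (197,327), full-picture (149,201.5), with the oval above it. The force shows the stop isn't reached yet, so I'll keep nudging.

```bash
python3 -m crank '[{"claw":1,"dx":0,"dy":0.1,"dz":0,"ax":0,"ay":0,"az":0},{"claw":1,"dx":0,"dy":0.1,"dz":0,"ax":0,"ay":0,"az":0},{"claw":1,"dx":0,"dy":0,"dz":0,"ax":0,"ay":0,"az":0}]';python3 -m crank '[{"claw":1,"dx":0,"dy":0.1,"dz":0,"ax":0,"ay":0,"az":0},{"claw":1,"dx":0,"dy":0,"dz":0,"ax":0,"ay":0,"az":0}]'; python3 - <<'E'
from h import *
T=np.load('pics/top.npz')
print(pix(T,149,201.5,.026), pix(T,100+718/4,140+0,.068))
for u,v in [(70,100),(723,68),(82,425)]: print(pix(T,100+u/4,120+v/4,.07))
E
```

```text
time: 4.87
ee_pos: [0.5437, 0.0813, 0.0944]
eef_rot: [0.999, 0.034, -0.0, -0.001]
ft_force: [0.2, 4.5, -2.1]
width: 0.0006
grip_force: 2.3
time: 5.03
ee_pos: [0.5437, 0.0811, 0.0945]
eef_rot: [0.999, 0.036, 0.0, -0.003]
ft_force: [1.2, 13.9, -5.3]
width: 0.0003
grip_force: 6.4
[0.49230728 0.27024694 0.026     ] [ 0.62965636 -0.01513553  0.068     ]
[0.60938555 0.33118889 0.07      ]
[ 0.63581463 -0.01759849  0.07      ]
[0.43616867 0.31654368 0.07      ]
```

```bash
python3 -m crank '[{"claw":1,"dx":0,"dy":-0.5,"dz":0,"ax":0,"ay":0,"az":0},{"claw":1,"dx":0,"dy":-0.1,"dz":-0.5,"ax":0,"ay":0,"az":0},{"claw":1,"dx":0,"dy":0,"dz":-1,"ax":0,"ay":0,"az":0},{"claw":1,"dx":0,"dy":0,"dz":-1,"ax":0,"ay":0,"az":0},{"claw":1,"dx":-0.2,"dy":-1,"dz":-0.5,"ax":0,"ay":0,"az":0},{"claw":1,"dx":-0.2,"dy":-1,"dz":0,"ax":0,"ay":0,"az":0},{"claw":1,"dx":0,"dy":0,"dz":0,"ax":0,"ay":0,"az":0},{"claw":1,"dx":0,"dy":0,"dz":0,"ax":0,"ay":0,"az":0}]'; python3 - <<'E'
from h import *
c=snap('scene','s4.png'); b=cv2.imread('pics/s4.png')[140:310,260:500]
cv2.imwrite('pics/s4c.png',cv2.resize(b,None,fx=3,fy=3,interpolation=cv2.INTER_CUBIC))
E
```

```text
time: 5.7
ee_pos: [0.5262, 0.1559, 0.1848]
eef_rot: [0.999, 0.036, 0.0, 0.0]
ft_force: [-0.5, -1.0, -0.1]
width: 0.0005
grip_force: 0.0
```

View pics/s4c.png

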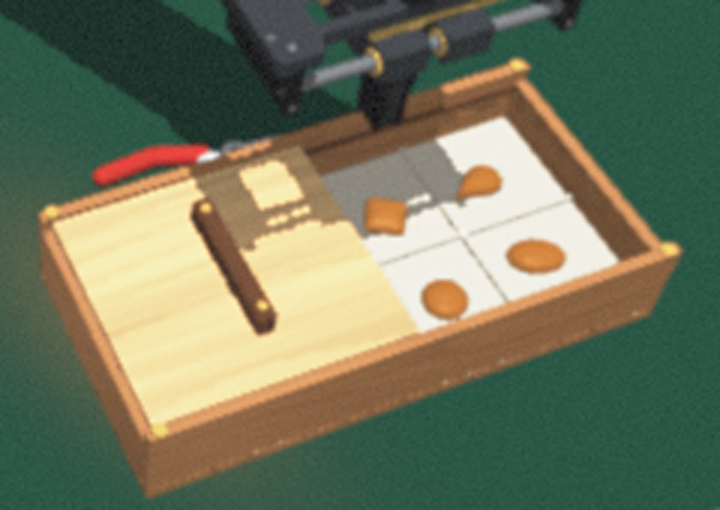

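The lid is at its stop. The teardrop stone is at crop (481,182), full-picture (420.3,200.5).

```bash
python3 - <<'E'
from h import *
S=np.load('pics/scene.npz');T=np.load('pics/top.npz')
p=pix(S,420.3,200.5,.027); q=pix(T,150,201.5,.025); print(p,q)
t=(p+q)/2; s=r.read_state(); e=s['ee_pos']; from scipy.spatial.transform import Rotation as Ro
print(Ro.from_quat(s['eef_rot']).inv().apply([t[0]-e[0],t[1]-e[1],.066-e[2]])/.03)
E
```

```text
[0.4946748  0.27179925 0.027     ] [0.49241504 0.26829111 0.025     ]
[-0.83236538 -3.92964328  3.93988796]
```

```bash
python3 -m crank '[{"claw":1,"dx":-0.2,"dy":-1,"dz":0,"ax":0,"ay":0,"az":0},{"claw":1,"dx":-0.2,"dy":-1,"dz":0,"ax":0,"ay":0,"az":0},{"claw":1,"dx":-0.2,"dy":-1,"dz":0,"ax":0,"ay":0,"az":0},{"claw":1,"dx":-0.2,"dy":-0.9,"dz":0,"ax":0,"ay":0,"az":0},{"claw":1,"dx":0,"dy":0,"dz":0,"ax":0,"ay":0,"az":0},{"claw":1,"dx":0,"dy":0,"dz":0.8,"ax":0,"ay":0,"az":0},{"claw":1,"dx":0,"dy":0,"dz":0.7,"ax":0,"ay":0,"az":0},{"claw":1,"dx":0,"dy":0,"dz":0,"ax":0,"ay":0,"az":0}]'
```

```text
time: 6.42
ee_pos: [0.494, 0.2664, 0.1353]
eef_rot: [0.999, 0.033, -0.003, 0.002]
ft_force: [-0.6, -1.2, -0.2]
width: 0.0001
grip_force: 0.0
```

```bash
python3 -m crank '[{"claw":1,"dx":0,"dy":-0.1,"dz":0.6,"ax":0,"ay":0,"az":0},{"claw":1,"dx":0,"dy":0,"dz":0.6,"ax":0,"ay":0,"az":0},{"claw":1,"dx":0,"dy":0,"dz":0.5,"ax":0,"ay":0,"az":0},{"claw":1,"dx":0,"dy":0,"dz":0.3,"ax":0,"ay":0,"az":0},{"claw":1,"dx":0,"dy":0,"dz":0.2,"ax":0,"ay":0,"az":0},{"claw":1,"dx":0,"dy":0,"dz":0,"ax":0,"ay":0,"az":0},{"claw":1,"dx":0,"dy":0,"dz":0,"ax":0,"ay":0,"az":0},{"claw":1,"dx":0,"dy":0,"dz":0,"ax":0,"ay":0,"az":0}]'
```

```text
time: 7.08
ee_pos: [0.4954, 0.2724, 0.0743]
eef_rot: [0.999, 0.034, 0.001, -0.0]
ft_force: [0.5, 0.1, 0.0]
width: 0.0005
grip_force: 0.0
```

```bash
python3 - <<'E'
from h import *
c=snap('scene','s5.png'); b=cv2.imread('pics/s5.png')[150:260,360:500]
cv2.imwrite('pics/s5c.png',cv2.resize(b,None,fx=5,fy=5,interpolation=cv2.INTER_CUBIC)); print(r.read_state()['ee_pos'])
E
```

```text
[0.49537767 0.27241538 0.0743205 ]
```

View pics/s5c.png

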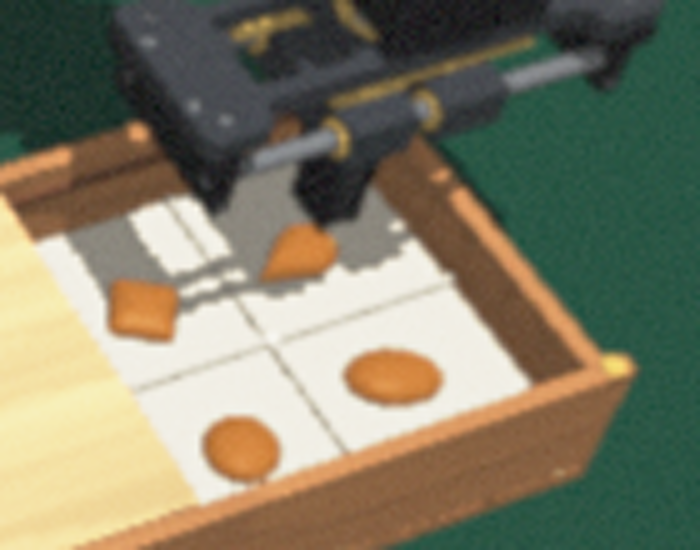

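The closed fingertips (crop (328,215)) are just above the teardrop stone (crop (303,250)), about 23 mm up. I'll check the lateral offset and descend about 8 mm.

```bash
python3 - <<'E'
from h import *
S=np.load('pics/scene.npz'); print(pix(S,360+328/5,150+213/5,.0553), pix(S,360+303/5,150+250/5,.027))
E
python3 -m crank '[{"claw":1,"dx":0,"dy":0.1,"dz":0.2,"ax":0,"ay":0,"az":0},{"claw":1,"dx":0,"dy":0,"dz":0.1,"ax":0,"ay":0,"az":0},{"claw":1,"dx":0,"dy":0,"dz":0,"ax":0,"ay":0,"az":0},{"claw":1,"dx":0,"dy":0,"dz":0,"ax":0,"ay":0,"az":0}]'
```

```text
[0.4987631  0.27484963 0.0553    ] [0.49365388 0.2729973  0.027     ]
time: 7.47
ee_pos: [0.495, 0.269, 0.0642]
eef_rot: [0.999, 0.034, -0.0, 0.0]
ft_force: [-0.1, 0.6, 0.3]
width: 0.0007
grip_force: 0.0
```

```bash
python3 -m crank '[{"claw":1,"dx":0,"dy":0,"dz":0,"ax":0,"ay":0,"az":0},{"claw":1,"dx":0,"dy":0,"dz":0,"ax":0,"ay":0,"az":0},{"claw":1,"dx":0,"dy":0,"dz":0,"ax":0,"ay":0,"az":0},{"claw":1,"dx":0,"dy":0,"dz":0,"ax":0,"ay":0,"az":0},{"claw":1,"dx":0,"dy":0,"dz":0,"ax":0,"ay":0,"az":0},{"claw":1,"dx":0,"dy":0,"dz":0,"ax":0,"ay":0,"az":0},{"claw":1,"dx":0,"dy":0,"dz":0,"ax":0,"ay":0,"az":0},{"claw":1,"dx":0,"dy":0,"dz":0,"ax":0,"ay":0,"az":0}]'
python3 -m crank '[{"claw":1,"dx":0,"dy":0,"dz":0,"ax":0,"ay":0,"az":0},{"claw":1,"dx":0,"dy":0,"dz":0,"ax":0,"ay":0,"az":0},{"claw":1,"dx":0,"dy":0,"dz":0,"ax":0,"ay":0,"az":0},{"claw":1,"dx":0,"dy":0,"dz":0,"ax":0,"ay":0,"az":0},{"claw":1,"dx":0,"dy":0,"dz":0,"ax":0,"ay":0,"az":0},{"claw":1,"dx":0,"dy":0,"dz":0,"ax":0,"ay":0,"az":0},{"claw":1,"dx":0,"dy":0,"dz":0,"ax":0,"ay":0,"az":0},{"claw":1,"dx":0,"dy":0,"dz":0,"ax":0,"ay":0,"az":0}]'
python3 -m crank '[{"claw":1,"dx":0,"dy":0,"dz":0,"ax":0,"ay":0,"az":0},{"claw":1,"dx":0,"dy":0,"dz":0,"ax":0,"ay":0,"az":0},{"claw":1,"dx":0,"dy":0,"dz":0,"ax":0,"ay":0,"az":0},{"claw":1,"dx":0,"dy":0,"dz":0,"ax":0,"ay":0,"az":0},{"claw":1,"dx":0,"dy":0,"dz":0,"ax":0,"ay":0,"az":0},{"claw":1,"dx":0,"dy":0,"dz":0,"ax":0,"ay":0,"az":0},{"claw":1,"dx":0,"dy":0,"dz":0,"ax":0,"ay":0,"az":0},{"claw":1,"dx":0,"dy":0,"dz":0,"ax":0,"ay":0,"az":0}]'
python3 -m crank '[{"claw":1,"dx":0,"dy":0,"dz":0,"ax":0,"ay":0,"az":0},{"claw":1,"dx":0,"dy":0,"dz":0,"ax":0,"ay":0,"az":0},{"claw":1,"dx":0,"dy":0,"dz":0,"ax":0,"ay":0,"az":0},{"claw":1,"dx":0,"dy":0,"dz":0,"ax":0,"ay":0,"az":0},{"claw":1,"dx":0,"dy":0,"dz":0,"ax":0,"ay":0,"az":0},{"claw":1,"dx":0,"dy":0,"dz":0,"ax":0,"ay":0,"az":0},{"claw":1,"dx":0,"dy":0,"dz":0,"ax":0,"ay":0,"az":0},{"claw":1,"dx":0,"dy":0,"dz":0,"ax":0,"ay":0,"az":0}]'
```

```text
time: 8.13
ee_pos: [0.4951, 0.2692, 0.0644]
eef_rot: [0.999, 0.034, 0.0, 0.0]
ft_force: [0.2, -0.4, 0.4]
width: 0.0005
grip_force: 0.0
time: 8.8
ee_pos: [0.4951, 0.2692, 0.0644]
eef_rot: [0.999, 0.034, 0.0, 0.0]
ft_force: [0.2, 0.0, 0.3]
width: 0.0006
grip_force: 0.0
time: 9.47
ee_pos: [0.4951, 0.2692, 0.0644]
eef_rot: [0.999, 0.034, 0.0, 0.0]
ft_force: [0.1, -0.3, 0.7]
width: 0.0004
grip_force: 0.0
time: 10.13
ee_pos: [0.4951, 0.2691, 0.0644]
eef_rot: [0.999, 0.034, 0.0, 0.0]
ft_force: [-0.3, -0.3, 0.1]
width: 0.0006
grip_force: 0.0
```

```bash
python3 -m crank '[{"claw":1,"dx":0,"dy":0,"dz":-1,"ax":0,"ay":0,"az":0},{"claw":1,"dx":0,"dy":0,"dz":-1,"ax":0,"ay":0,"az":0},{"claw":1,"dx":0,"dy":0,"dz":-1,"ax":0,"ay":0,"az":0},{"claw":1,"dx":0,"dy":0,"dz":-1,"ax":0,"ay":0,"az":0},{"claw":1,"dx":0,"dy":0.5,"dz":-1,"ax":0,"ay":0,"az":0},{"claw":1,"dx":-0.1,"dy":1,"dz":0,"ax":0,"ay":0,"az":0},{"claw":1,"dx":-0.1,"dy":1,"dz":0,"ax":0,"ay":0,"az":0},{"claw":1,"dx":-0.1,"dy":1,"dz":0,"ax":0,"ay":0,"az":0}]'
python3 -m crank '[{"claw":1,"dx":-0.1,"dy":1,"dz":0,"ax":0,"ay":0,"az":0},{"claw":1,"dx":-0.1,"dy":1,"dz":0,"ax":0,"ay":0,"az":0},{"claw":1,"dx":-0.1,"dy":1,"dz":0,"ax":0,"ay":0,"az":0},{"claw":1,"dx":-0.1,"dy":1,"dz":0,"ax":0,"ay":0,"az":0},{"claw":1,"dx":-0.1,"dy":1,"dz":0,"ax":0,"ay":0,"az":0},{"claw":1,"dx":-0.1,"dy":1,"dz":0,"ax":0,"ay":0,"az":0},{"claw":1,"dx":-0.1,"dy":1,"dz":0,"ax":0,"ay":0,"az":0},{"claw":1,"dx":-0.1,"dy":1,"dz":0,"ax":0,"ay":0,"az":0}]'
python3 -m crank '[{"claw":1,"dx":0,"dy":1,"dz":0,"ax":0,"ay":0,"az":0},{"claw":1,"dx":0,"dy":1,"dz":0,"ax":0,"ay":0,"az":0},{"claw":1,"dx":0,"dy":1,"dz":0,"ax":0,"ay":0,"az":0},{"claw":1,"dx":0,"dy":1,"dz":0,"ax":0,"ay":0,"az":0},{"claw":1,"dx":0,"dy":1,"dz":0,"ax":0,"ay":0,"az":0},{"claw":1,"dx":0,"dy":1,"dz":0,"ax":0,"ay":0,"az":0},{"claw":1,"dx":0,"dy":1,"dz":0,"ax":0,"ay":0,"az":0},{"claw":1,"dx":0,"dy":0,"dz":0,"ax":0,"ay":0,"az":0}]'
python3 - <<'E'
from h import *
c=snap('scene','s6.png'); b=cv2.imread('pics/s6.png')[200:320,60:260]
cv2.imwrite('pics/s6c.png',cv2.resize(b,None,fx=4,fy=4,interpolation=cv2.INTER_CUBIC)); print(r.read_state()['ee_pos'])
E
```

```text
time: 10.8
ee_pos: [0.4931, 0.1629, 0.2149]
eef_rot: [0.999, 0.034, 0.001, 0.0]
ft_force: [0.9, -0.7, -0.2]
width: 0.0007
grip_force: 0.0
time: 11.47
ee_pos: [0.4851, -0.0787, 0.2146]
eef_rot: [0.999, 0.034, 0.0, 0.0]
ft_force: [-0.7, -0.4, 0.0]
width: 0.0001
grip_force: 0.0
time: 12.13
ee_pos: [0.4981, -0.2936, 0.2137]
eef_rot: [1.0, 0.03, -0.0, 0.001]
ft_force: [-0.3, -0.1, -0.1]
width: 0.0004
grip_force: 0.0
[ 0.49866419 -0.29012519  0.21373527]
```

View pics/s6c.png

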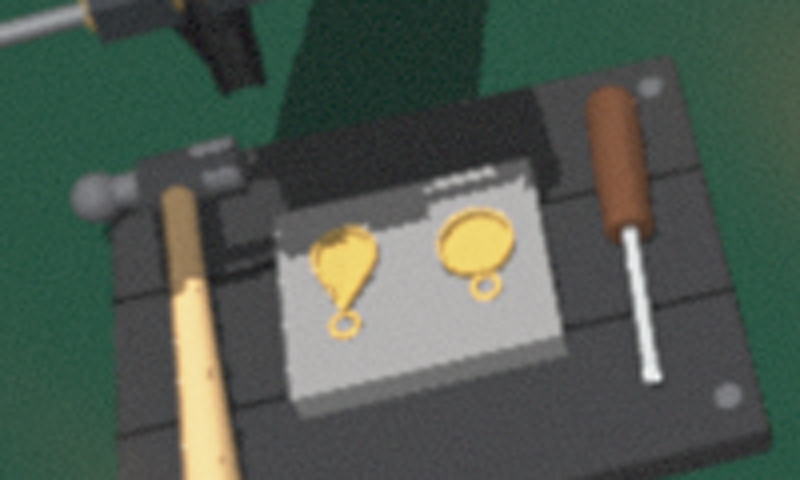

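The teardrop cup's middle is at crop (345,266), full-picture (146.2,266.5), and the round mount is to its right.

```bash
python3 - <<'E'
from h import *
from scipy.spatial.transform import Rotation as Ro
S=np.load('pics/scene.npz');T=np.load('pics/top.npz')
p=pix(S,146.2,266.5,.05); q=pix(T,402.9,204.4,.05); t=(p+q)/2; print(p,q)
s=r.read_state(); e=s['ee_pos']; print(e,Ro.from_quat(s['eef_rot']).inv().apply([t[0]-e[0],t[1]-e[1],.085-e[2]])/.03)
E
```

```text
[ 0.50087672 -0.28469301  0.05      ] [ 0.50029545 -0.28906807  0.05      ]
[ 0.49866419 -0.29012519  0.21373527] [ 0.07363106 -0.10317157  4.29114499]
```

```bash
python3 -m crank '[{"claw":1,"dx":0.1,"dy":-0.1,"dz":1,"ax":0,"ay":0,"az":0},{"claw":1,"dx":0,"dy":0,"dz":1,"ax":0,"ay":0,"az":0},{"claw":1,"dx":0,"dy":0,"dz":0.9,"ax":0,"ay":0,"az":0},{"claw":1,"dx":0,"dy":0,"dz":0.6,"ax":0,"ay":0,"az":0},{"claw":1,"dx":0,"dy":0,"dz":0.4,"ax":0,"ay":0,"az":0},{"claw":1,"dx":0,"dy":0,"dz":0,"ax":0,"ay":0,"az":0},{"claw":1,"dx":0,"dy":0,"dz":0,"ax":0,"ay":0,"az":0},{"claw":1,"dx":0,"dy":0,"dz":0,"ax":0,"ay":0,"az":0}]'
```

```text
time: 12.85
ee_pos: [0.5033, -0.2836, 0.099]
eef_rot: [0.999, 0.034, 0.001, 0.001]
ft_force: [-0.8, 0.6, 0.3]
width: 0.0004
grip_force: 0.0
```

```bash
python3 -m crank '[{"claw":1,"dx":-0.1,"dy":0.1,"dz":0.2,"ax":0,"ay":0,"az":0},{"claw":1,"dx":0,"dy":0,"dz":0.2,"ax":0,"ay":0,"az":0},{"claw":1,"dx":0,"dy":0,"dz":0,"ax":0,"ay":0,"az":0},{"claw":1,"dx":0,"dy":0,"dz":0,"ax":0,"ay":0,"az":0},{"claw":1,"dx":0,"dy":0,"dz":0,"ax":0,"ay":0,"az":0}]'; python3 - <<'E'
from h import *
c=snap('scene','s7.png'); b=cv2.imread('pics/s7.png')[200:320,60:260]
cv2.imwrite('pics/s7c.png',cv2.resize(b,None,fx=4,fy=4,interpolation=cv2.INTER_CUBIC))
E
```

```text
time: 13.27
ee_pos: [0.4996, -0.2868, 0.0856]
eef_rot: [0.999, 0.034, 0.0, 0.0]
ft_force: [0.1, -0.5, -0.0]
width: 0.0004
grip_force: 0.0
```

View pics/s7c.png

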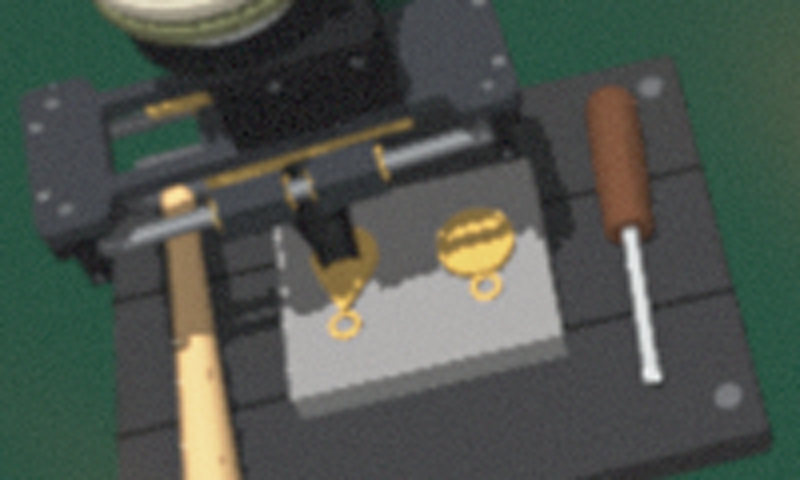

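The fingertips (crop (338,260)) are over the teardrop cup, about 15 mm above it, and the hammer is untouched. I'll hold here.

```bash
python3 -m crank '[{"claw":1,"dx":0,"dy":0,"dz":0,"ax":0,"ay":0,"az":0},{"claw":1,"dx":0,"dy":0,"dz":0,"ax":0,"ay":0,"az":0},{"claw":1,"dx":0,"dy":0,"dz":0,"ax":0,"ay":0,"az":0},{"claw":1,"dx":0,"dy":0,"dz":0,"ax":0,"ay":0,"az":0},{"claw":1,"dx":0,"dy":0,"dz":0,"ax":0,"ay":0,"az":0},{"claw":1,"dx":0,"dy":0,"dz":0,"ax":0,"ay":0,"az":0},{"claw":1,"dx":0,"dy":0,"dz":0,"ax":0,"ay":0,"az":0},{"claw":1,"dx":0,"dy":0,"dz":0,"ax":0,"ay":0,"az":0}]'
python3 -m crank '[{"claw":1,"dx":0,"dy":0,"dz":0,"ax":0,"ay":0,"az":0},{"claw":1,"dx":0,"dy":0,"dz":0,"ax":0,"ay":0,"az":0},{"claw":1,"dx":0,"dy":0,"dz":0,"ax":0,"ay":0,"az":0},{"claw":1,"dx":0,"dy":0,"dz":0,"ax":0,"ay":0,"az":0},{"claw":1,"dx":0,"dy":0,"dz":0,"ax":0,"ay":0,"az":0},{"claw":1,"dx":0,"dy":0,"dz":0,"ax":0,"ay":0,"az":0},{"claw":1,"dx":0,"dy":0,"dz":0,"ax":0,"ay":0,"az":0},{"claw":1,"dx":0,"dy":0,"dz":0,"ax":0,"ay":0,"az":0}]'
python3 -m crank '[{"claw":1,"dx":0,"dy":0,"dz":0,"ax":0,"ay":0,"az":0},{"claw":1,"dx":0,"dy":0,"dz":0,"ax":0,"ay":0,"az":0},{"claw":1,"dx":0,"dy":0,"dz":0,"ax":0,"ay":0,"az":0},{"claw":1,"dx":0,"dy":0,"dz":0,"ax":0,"ay":0,"az":0},{"claw":1,"dx":0,"dy":0,"dz":0,"ax":0,"ay":0,"az":0},{"claw":1,"dx":0,"dy":0,"dz":0,"ax":0,"ay":0,"az":0},{"claw":1,"dx":0,"dy":0,"dz":0,"ax":0,"ay":0,"az":0},{"claw":1,"dx":0,"dy":0,"dz":0,"ax":0,"ay":0,"az":0}]'
python3 -m crank '[{"claw":1,"dx":0,"dy":0,"dz":0,"ax":0,"ay":0,"az":0},{"claw":1,"dx":0,"dy":0,"dz":0,"ax":0,"ay":0,"az":0},{"claw":1,"dx":0,"dy":0,"dz":0,"ax":0,"ay":0,"az":0},{"claw":1,"dx":0,"dy":0,"dz":0,"ax":0,"ay":0,"az":0},{"claw":1,"dx":0,"dy":0,"dz":0,"ax":0,"ay":0,"az":0},{"claw":1,"dx":0,"dy":0,"dz":0,"ax":0,"ay":0,"az":0},{"claw":1,"dx":0,"dy":0,"dz":0,"ax":0,"ay":0,"az":0},{"claw":1,"dx":0,"dy":0,"dz":0,"ax":0,"ay":0,"az":0}]'
python3 -m crank '[{"claw":1,"dx":0,"dy":0,"dz":-0.7,"ax":0,"ay":0,"az":0},{"claw":1,"dx":0,"dy":0,"dz":-1,"ax":0,"ay":0,"az":0},{"claw":1,"dx":0,"dy":0,"dz":-1,"ax":0,"ay":0,"az":0},{"claw":1,"dx":0,"dy":0,"dz":-1,"ax":0,"ay":0,"az":0},{"claw":1,"dx":0,"dy":0,"dz":-1,"ax":0,"ay":0,"az":0},{"claw":1,"dx":-0.3,"dy":0,"dz":-1,"ax":0,"ay":0,"az":0},{"claw":1,"dx":-0.5,"dy":0,"dz":-1,"ax":0,"ay":0,"az":0},{"claw":1,"dx":-0.5,"dy":0,"dz":-1,"ax":0,"ay":0,"az":0}]'
python3 -m crank '[{"claw":1,"dx":-0.6,"dy":0.5,"dz":0,"ax":0,"ay":0,"az":0},{"claw":1,"dx":-0.6,"dy":0.5,"dz":0,"ax":0,"ay":0,"az":0},{"claw":1,"dx":-0.6,"dy":0.5,"dz":0,"ax":0,"ay":0,"az":0},{"claw":1,"dx":-0.4,"dy":0.5,"dz":0,"ax":0,"ay":0,"az":0},{"claw":1,"dx":0,"dy":0,"dz":0,"ax":0,"ay":0,"az":0},{"claw":1,"dx":0,"dy":0,"dz":0,"ax":0,"ay":0,"az":0},{"claw":1,"dx":0,"dy":0,"dz":0,"ax":0,"ay":0,"az":0},{"claw":1,"dx":0,"dy":0,"dz":0,"ax":0,"ay":0,"az":0}]'
python3 - <<'E'
from h import *
snap('scene','s8.png')
E
```

```text
time: 13.98
ee_pos: [0.4996, -0.2868, 0.0855]
eef_rot: [0.999, 0.034, 0.0, 0.0]
ft_force: [0.1, 0.7, 0.2]
width: 0.0007
grip_force: 0.0
time: 14.65
ee_pos: [0.4996, -0.2868, 0.0855]
eef_rot: [0.999, 0.034, 0.0, 0.0]
ft_force: [0.4, 1.0, -0.3]
width: 0.0008
grip_force: 0.0
time: 15.32
ee_pos: [0.4996, -0.2868, 0.0854]
eef_rot: [0.999, 0.034, 0.0, 0.0]
ft_force: [-0.4, -0.2, 0.2]
width: 0.0004
grip_force: 0.0
time: 15.98
ee_pos: [0.4996, -0.2868, 0.0855]
eef_rot: [0.999, 0.034, 0.0, 0.0]
ft_force: [0.9, -0.2, -1.2]
width: 0.0006
grip_force: 0.0
time: 16.65
ee_pos: [0.4603, -0.2889, 0.3179]
eef_rot: [0.999, 0.034, 0.0, -0.0]
ft_force: [-0.3, -0.3, -1.2]
width: 0.0003
grip_force: 0.0
time: 17.32
ee_pos: [0.3997, -0.3527, 0.3165]
eef_rot: [0.999, 0.035, 0.0, -0.0]
ft_force: [0.6, 0.5, -0.5]
width: 0.0008
grip_force: 0.0
```

View pics/s8.png

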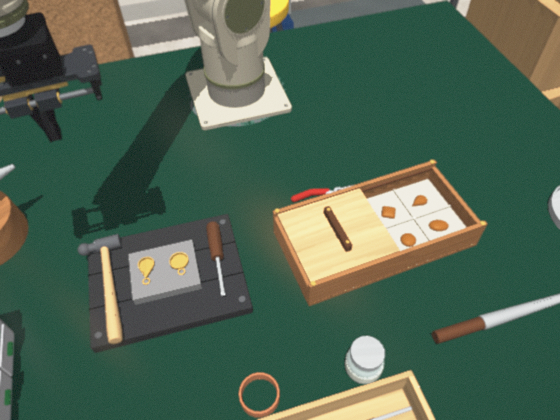

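The hand is well clear (fingers at (48,125)), the lid is open, and everything else is where it was.

```bash
python3 -c "
from bench import r
print(r.close_job())"
```

```text
the job is handed in; nothing more can be done
None
```

The job is handed in at about 17 s: I pushed the lid open to its stop, then pointed at the teardrop stone and the teardrop mount for over two seconds each at about 13 and 15 mm, and drew the hand well clear, with nothing else disturbed in the final picture.

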